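Load dishwasher-aged pan handles into the fatigue tester in row order

ROBOT

A 7-joint arm with a two-finger parallel gripper is mounted at the origin on the work surface. World frame = base frame: x ahead of the robot, y to its left, z up, the work surface at z = 0. Lengths are in mm, angles in rad, forces in N, time in s.
With the tool pointing down it reaches from about 425 to 875 mm from the base axis. Payload 8.4 kg.
Tool frame: the origin (TCP) lies on the mounting face of the last link; the fingertips stand 173 mm ahead of it and the grasp point (between the pads) lies 155 mm ahead of it; z points along the fingers, y is the direction in which the jaws open and shut (so a half turn about z gives the same grasp; the last joint's range is limited). The gripper opens to 85 mm and grips with 20 to 120 N. Pads are 22 mm wide; open, the fingers measure 114 mm over their backs; the gripper's body (76 mm by 85 mm) begins 54 mm behind the grasp point. The pads swing forward as they close: fully open they stand 13 mm farther back than shut.
Start: joints at [1.019, 0.333, 0.04, 1.465, -0.013, 1.343, -0.059], TCP at [284.342, -584.485, 404.708] pointing down, gripper open.
Joint ranges: [-2.58, 2.58], [-0.38, 2.09], [-1.3, 1.39], [0.25, 2.4], [-1.5, 4.64], [0.08, 2.09], [-2.65, 2.65]. Speed limits (rad/s): [2.22, 2.22, 2.79, 2.79, 3.14, 3.14, 3.14].

INTERFACE

Orientations are given as a unit quaternion [x, y, z, w].
In Python, from cell import bot gives the robot as it stands.
- The arm moves only by the tool servo_tool, never from a script. Its argument "targets" is a list of rows, each an object with "delta_pos": the shift along the world's x, y, z as a fraction of full scale, a list of three; "dr": the turn, a rotation vector about the world's x, y, z as a fraction of full scale, a list of three; "fingers": the closure, from 0 (fully open) to 1 (shut). In form: [{"delta_pos": [dx, dy, dz], "dr": [rx, ry, rz], "fingers": fingers}, ...]. A call has 1 to 5 rows; each row is the pose to reach, as a shift and turn from the pose measured when the call began; what a row does not reach only later rows make up. Full scale, the value 1, is 0.15 m for a shift and 30 degrees for a turn. A row lasts 1/10 s, in which the tool goes at most 50 mm and 8.59 degrees, less where a joint would pass 70% of its speed; a pose out of reach is approached as far as the arm can. A call with a number of a shift or a turn outside -1 to 1 is refused whole. A call with a gripper value outside its range is refused whole. The fingers move at their own pace and stop on an object; the grip force is fixed at half the most. Time passes only in rows, so rows that repeat a pose let the fingers close. It gives the time, the measured TCP pose, the force and the opening at its end, in the units of the state.
- bot.state(): the state, without advancing time (a new reading comes with each control period).
- bot.read_camera(name): name is "scene" or "side" or "wrist"; returns (picture, depth): 400x640x3 uint8, red, green, blue; 400x640 float32, mm along the optical axis (not along the pixel's ray), 0 where there is no reading.
- bot.camera_info(name): a dict with "intrinsics" (3x3 intrinsics, pixels), "rvec" (rotation vector, rad) and "tvec" (3), from world to camera coordinates, as OpenCV has them. Camera axes: x right, y down, z forward; pixel columns grow to the right and rows downward; lengths in mm; the calibration is good to about 2 mm. A picture is of the moment at which its call begins: read the wrist's pose just before it. camera_info takes no time and is no camera call; for the wrist camera it gives the pose at the moment of the call.
- bot.hand_in(): hands the job in, once; it reports no verdict.
Trained networks look in the newest picture that a camera, given by its name, has taken for a name from the list of things; names that differ only in an ending like _2 or _b are one class to them, and where a whole thing is asked for, a point or a joint stands for the part that bears it (a point fixed in the world has none). Each returns a list of dicts, best first, with "score" (0 to 1); they miss things now and then, are a little off and sometimes report something else, mostly with a low value. They report only what shows in the picture. A call takes as long as a camera call.
- bot.silhouettes(camera, label): "pixels" (400x640 bool, what is visible of it) and "at" ([column, row] in pixels, amid what is visible of it).
The state is a dict: "clock": time; "joint_positions": joint angles; "dq": joint speeds; "joint_torque": joint torques, N m; "tool_pos": TCP position; "ee_rot": TCP orientation; "force": force on the tool from outside, world axes, zero at the start; "wrist_torque": the same for the moment, N m; "opening": opening from 0.0 (shut) to 1.0 (fully open).
Only numpy, scipy, OpenCV 4.12 (cv2) and the standard library are available. Lean on these libraries where they do the work, as an engineer would, in place of code of your own. Each camera call takes 0.05 s, during which the arm holds its last target. There are 200 camera calls.

TASK

The four pan handles in the near white tray have come out of the dishwasher test, and their order in the row is the only record of their cycles. Move them to the four steel cradles of the fatigue tester's bed behind it, keeping that order (leftmost handle to leftmost cradle, and so on): each lying flat, right way up, along its cradle and centred on both saddles between the lips. Leave the detergent bottle and the screwdriver where they are.

Things in the scene. Friction and masses are not known exactly. Their poses are not given: they have to be found in the camera images.
- handle_red: Pan handle, red plastic grip, steel ferrule, lying flat, 110 mm long (x), 24 wide (y), 20 high (z), 0.13 kg. Origin: centre of its underside; x along it, ferrule at +x (away from the robot), z up. Starts in one of four grey cradles of the near white tray (about 80 apart, shaped like the steel ones), underside 38 above the table; its place in the row changes.
- handle_blue: Pan handle, blue plastic grip, steel ferrule, lying flat, 110 mm long (x), 24 wide (y), 20 high (z), 0.13 kg. Origin: centre of its underside; x along it, ferrule at +x (away from the robot), z up. Starts in one of four grey cradles of the near white tray (about 80 apart, shaped like the steel ones), underside 38 above the table; its place in the row changes.
- handle_yellow: Pan handle, yellow plastic grip, steel ferrule, lying flat, 110 mm long (x), 24 wide (y), 20 high (z), 0.13 kg. Origin: centre of its underside; x along it, ferrule at +x (away from the robot), z up. Starts in one of four grey cradles of the near white tray (about 80 apart, shaped like the steel ones), underside 38 above the table; its place in the row changes.
- handle_green: Pan handle, green plastic grip, steel ferrule, lying flat, 110 mm long (x), 24 wide (y), 20 high (z), 0.13 kg. Origin: centre of its underside; x along it, ferrule at +x (away from the robot), z up. Starts in one of four grey cradles of the near white tray (about 80 apart, shaped like the steel ones), underside 38 above the table; its place in the row changes.
- cradle_red: Dark steel cradle, 1 of 4 alike in far row, ~80 mm apart; place in the row changes, always that of handle_red in the near row. Origin: underside centre, 8 above table; x away from robot along handle, y left along the row. 2 saddles, each 10 thick, at x -37 and +37; fingers fit between. Saddle floor 30 above origin, 44 wide in y between lips 12 high; foot between saddles 30 wide, 6 high.
- cradle_blue: Dark steel cradle, 1 of 4 alike in far row, ~80 mm apart; place in the row changes, always that of handle_blue in the near row. Origin: underside centre, 8 above table; x away from robot along handle, y left along the row. 2 saddles, each 10 thick, at x -37 and +37; fingers fit between. Saddle floor 30 above origin, 44 wide in y between lips 12 high; foot between saddles 30 wide, 6 high.
- cradle_yellow: Dark steel cradle, 1 of 4 alike in far row, ~80 mm apart; place in the row changes, always that of handle_yellow in the near row. Origin: underside centre, 8 above table; x away from robot along handle, y left along the row. 2 saddles, each 10 thick, at x -37 and +37; fingers fit between. Saddle floor 30 above origin, 44 wide in y between lips 12 high; foot between saddles 30 wide, 6 high.
- cradle_green: Dark steel cradle, 1 of 4 alike in far row, ~80 mm apart; place in the row changes, always that of handle_green in the near row. Origin: underside centre, 8 above table; x away from robot along handle, y left along the row. 2 saddles, each 10 thick, at x -37 and +37; fingers fit between. Saddle floor 30 above origin, 44 wide in y between lips 12 high; foot between saddles 30 wide, 6 high.
- detergent: Blue detergent bottle with a yellow cap, 68 in diameter, 165 high, standing free at the right-hand end of the two rows (-y). Not to be disturbed. Origin: centre of its underside.
- screwdriver: Screwdriver with an orange handle, 170 long, lying loose on the table at the left-hand end of the two rows (+y). Not to be disturbed. Origin: under its middle; x along it.

How it is judged (in metres and radians):
At the end, for the whole second after the job is handed in: Each handle lies in the cradle of its own place in the row: centre within 15 mm of the cradle's in plan, underside 26 to 36 mm above the cradle's origin, along it within 0.2 rad (either end forward), right way up and level within 0.1 rad, at rest and released (horizontal distance between handle_red and cradle_red below 0.015 m and z of handle_red in the frame of cradle_red between 0.026 and 0.036 m and angle between the x axis of handle_red and the x axis of cradle_red, either way round below 0.2 rad and angle between each of handle_red, handle_blue, handle_yellow, handle_green's own z axis and vertical below 0.1 rad and linear speed of each of handle_red, handle_blue, handle_yellow, handle_green below 0.02 m/s and horizontal distance between handle_blue and cradle_blue below 0.015 m and z of handle_blue in the frame of cradle_blue between 0.026 and 0.036 m and angle between the x axis of handle_blue and the x axis of cradle_blue, either way round below 0.2 rad and horizontal distance between handle_yellow and cradle_yellow below 0.015 m and z of handle_yellow in the frame of cradle_yellow between 0.026 and 0.036 m and angle between the x axis of handle_yellow and the x axis of cradle_yellow, either way round below 0.2 rad and horizontal distance between handle_green and cradle_green below 0.015 m and z of handle_green in the frame of cradle_green between 0.026 and 0.036 m and angle between the x axis of handle_green and the x axis of cradle_green, either way round below 0.2 rad); the robot touches nothing.
It fails at once if the detergent bottle is shifted more than 30 mm or tipped over (distance of detergent from where it was at the start of the episode above 0.03 m or angle between detergent's own z axis and vertical above 0.4 rad).
It fails at once if the screwdriver is shifted more than 30 mm (distance of screwdriver from where it was at the start of the episode above 0.03 m).
It also fails if it takes over 88 s, if anything falls off the work surface, if the arm or the gripper's body presses on something with over 40 N, if the wrist force passes 120 N, or if a joint passes its speed limit or range.

## Working session

There is one attempt and no reset: what is moved stays moved. The work goes in short steps, Python scripts to look and compute and a tool call to move; the robot and the scene stay as the last step left them, time stands still between calls to the robot, and variables do not carry over. Pictures are saved under pics/ and viewed, about 12 in all and at most 16, crops included, and the job is handed in when it is done.

Besides the shell and the picture viewer there is one more tool, called after "Request:" as name([rows], argument=value, ...), one row to a line, values as JSON. servo_tool: Moves the arm, as the interface text tells. Shift numbers are shares of 0.15 m and turn numbers shares of 30 degrees, none past 1 either way. Its arguments: {"type":"object","properties":{"targets":{"type":"array"}},"required":["targets"]}

```bash
ls; mkdir -p pics; cat > h.py <<'E'
import numpy as np, cv2
from cell import bot
H=['handle_red','handle_blue','handle_yellow','handle_green']
def pts(cam,depth,mask,info):
    K=np.array(info['intrinsics']);R=cv2.Rodrigues(np.array(info['rvec'],float))[0];t=np.array(info['tvec'],float).ravel()
    v,u=np.nonzero(mask&(depth>0));z=depth[v,u]
    c=np.stack([(u-K[0,2])/K[0,0]*z,(v-K[1,2])/K[1,1]*z,z],1)
    return (c-t)@R
E
python3 - <<'E'
from h import *
s=bot.state();print(s['clock'],s['tool_pos'],s['ee_rot'],s['opening'],s['force'])
for cam in ['scene','side']:
    im,d=bot.read_camera(cam);cv2.imwrite(f'pics/{cam}0.png',im[:,:,::-1]);i=bot.camera_info(cam)
    for n in H+['cradle_red','detergent','screwdriver']:
        for r in bot.silhouettes(cam,n)[:5]:
            p=pts(cam,d,r['pixels'],i)
            if len(p)>20:print(cam,n,round(r['score'],2),np.round(r['at']),len(p),np.percentile(p,[3,50,97],axis=0).round().tolist())
E
```

```text
pics
0.0 [ 284.28135013 -584.33705341  403.81949905] [ 9.74483008e-01  2.24459789e-01 -2.45836180e-04 -7.81292702e-04] 1.002050738357382 [-0.95808412  1.25674503  0.33859668]
scene handle_red 0.8 [334. 180.] 398 [[417.0, -21.0, 42.0], [472.0, -5.0, 58.0], [518.0, 8.0, 62.0]]
scene handle_red 0.3 [300. 166.] 378 [[413.0, -99.0, 44.0], [470.0, -85.0, 57.0], [515.0, -76.0, 61.0]]
scene handle_blue 0.66 [278. 153.] 365 [[408.0, -177.0, 44.0], [462.0, -161.0, 57.0], [506.0, -150.0, 61.0]]
scene handle_yellow 0.76 [358. 197.] 402 [[423.0, 59.0, 44.0], [477.0, 72.0, 58.0], [523.0, 84.0, 62.0]]
scene handle_green 0.87 [302. 171.] 395 [[413.0, -99.0, 31.0], [471.0, -86.0, 57.0], [515.0, -76.0, 61.0]]
scene cradle_red 0.82 [290. 238.] 692 [[598.0, -46.0, 13.0], [636.0, -19.0, 25.0], [680.0, 8.0, 51.0]]
scene screwdriver 0.81 [380. 263.] 566 [[483.0, 161.0, 1.0], [588.0, 177.0, 23.0], [634.0, 194.0, 29.0]]
side handle_red 0.84 [350. 212.] 433 [[412.0, -17.0, 42.0], [456.0, 0.0, 55.0], [508.0, 9.0, 60.0]]
side handle_red 0.55 [327. 232.] 523 [[415.0, 60.0, 39.0], [461.0, 76.0, 54.0], [520.0, 85.0, 60.0]]
side handle_blue 0.75 [391. 188.] 387 [[400.0, -177.0, 41.0], [447.0, -158.0, 53.0], [502.0, -149.0, 60.0]]
side handle_yellow 0.59 [329. 232.] 424 [[416.0, 64.0, 45.0], [461.0, 77.0, 55.0], [515.0, 85.0, 60.0]]
side handle_green 0.86 [378. 197.] 453 [[407.0, -108.0, 25.0], [451.0, -81.0, 53.0], [512.0, -75.0, 60.0]]
side cradle_red 0.66 [302. 192.] 523 [[593.0, -46.0, 10.0], [648.0, -15.0, 26.0], [676.0, 9.0, 48.0]]
side detergent 0.86 [422. 157.] 1264 [[438.0, -328.0, 8.0], [461.0, -300.0, 82.0], [494.0, -288.0, 165.0]]
side detergent 0.39 [392. 190.] 361 [[402.0, -176.0, 42.0], [448.0, -158.0, 54.0], [501.0, -149.0, 60.0]]
side screwdriver 0.84 [256. 244.] 505 [[491.0, 157.0, 0.0], [577.0, 182.0, 20.0], [627.0, 195.0, 27.0]]
```

View pics/scene0.png

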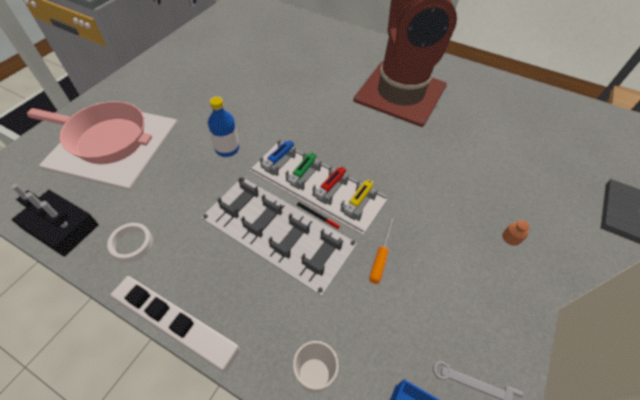

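View pics/side0.png

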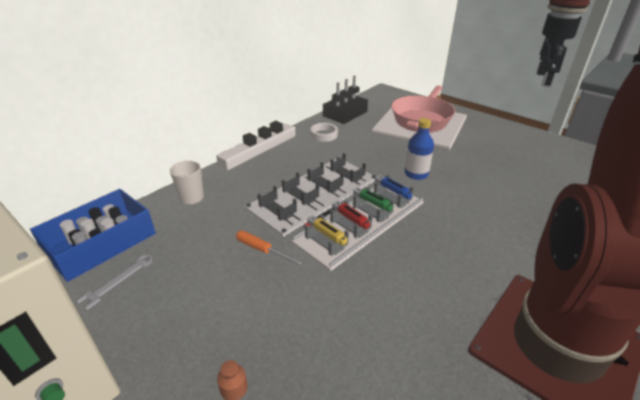

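The row, left to right (+y to -y), is yellow (358,197), red (334,180), green (302,168), blue (278,153). The empty steel cradles sit behind at (322,254), (290,238), (263,215) and (238,200). The screwdriver is at (380,263) and the bottle at (222,130). I'm moving over the bed for a look with the wrist camera.

Request:
servo_tool([
  {"delta_pos": [0.1, 0.33, 0.1], "dr": [0, 0, -0.25], "fingers": 0},
  {"delta_pos": [0.25, 0.66, 0.1], "dr": [0, 0, -0.5], "fingers": 0},
  {"delta_pos": [0.45, 1, 0.1], "dr": [0, 0, -0.75], "fingers": 0},
  {"delta_pos": [0.5, 1, 0.1], "dr": [0, 0, -0.98], "fingers": 0},
])

```text
clock: 1.2
tool_pos: [361.6, -430.2, 420.4]
ee_rot: [1.0, -0.031, 0.001, -0.0]
force: [-0.0, 0.1, 0.9]
opening: 0.998
```

Request:
servo_tool([
  {"delta_pos": [0.2, 0.33, 0.1], "dr": [0, 0, 0], "fingers": 0},
  {"delta_pos": [0.4, 0.66, 0.1], "dr": [0, 0, 0], "fingers": 0},
  {"delta_pos": [0.6, 1, 0.1], "dr": [0, 0, 0], "fingers": 0},
  {"delta_pos": [0.6, 1, 0.1], "dr": [0, 0, 0], "fingers": 0},
])

```text
clock: 1.6
tool_pos: [453.4, -276.4, 436.0]
ee_rot: [1.0, -0.029, 0.001, -0.001]
force: [0.1, 0.0, 1.3]
opening: 1.005
```

Request:
servo_tool([
  {"delta_pos": [0.2, 0.33, 0], "dr": [0, 0, 0], "fingers": 0},
  {"delta_pos": [0.4, 0.66, 0], "dr": [0, 0, 0], "fingers": 0},
  {"delta_pos": [0.6, 1, 0], "dr": [0, 0, 0], "fingers": 0},
  {"delta_pos": [0.6, 1, 0], "dr": [0, 0, 0], "fingers": 0},
])

```text
clock: 2.0
tool_pos: [544.8, -122.0, 436.3]
ee_rot: [1.0, -0.027, 0.002, -0.001]
force: [-0.0, -0.4, -1.2]
opening: 1.001
```

Request:
servo_tool([
  {"delta_pos": [0, 0.25, 0.2], "dr": [0, 0, 0], "fingers": 0},
  {"delta_pos": [0, 0.5, 0.4], "dr": [0, 0, 0], "fingers": 0},
  {"delta_pos": [0, 0.5, 0.5], "dr": [0, 0, 0], "fingers": 0},
  {"delta_pos": [0, 0.5, 0.5], "dr": [0, 0, 0], "fingers": 0},
])

```text
clock: 2.4
tool_pos: [545.0, -45.8, 514.1]
ee_rot: [1.0, -0.025, 0.004, -0.001]
force: [1.3, -1.0, -0.8]
opening: 0.999
```

```bash
cat > look.py <<'E'
from h import *
import sys
tag=sys.argv[1]
i=bot.camera_info('wrist');im,d=bot.read_camera('wrist');cv2.imwrite(f'pics/{tag}.png',im[:,:,::-1])
np.savez(f'{tag}.npz',im=im,d=d,**{k:np.array(v) for k,v in i.items()})
for n in H+['cradle_red']:
    for r in bot.silhouettes('wrist',n)[:5]:
        p=pts('wrist',d,r['pixels'],i)
        if len(p)<50: continue
        print(n,round(r['score'],2),np.round(r['at']),len(p),np.percentile(p,[1,50,99],axis=0).round().tolist())
        if n in H:
            q=p[p[:,2]>48][:,:2].astype(np.float32)
            if len(q)>30: print('   rect',cv2.minAreaRect(q))
        else:
            q=p[p[:,2]>12][:,:2].astype(np.float32); print('   rect',cv2.minAreaRect(q))
E
python3 look.py w0
```

```text
handle_red 0.69 [290. 214.] 1088 [[414.0, -24.0, 43.0], [471.0, -10.0, 57.0], [519.0, 6.0, 60.0]]
   rect ((465.01141357421875, -8.677621841430664), (23.900169372558594, 108.47441864013672), 82.12760162353516)
handle_blue 0.97 [397. 218.] 1170 [[402.0, -182.0, 40.0], [459.0, -165.0, 57.0], [507.0, -151.0, 60.0]]
   rect ((453.37811279296875, -166.4156951904297), (24.092880249023438, 108.35371398925781), 82.49913787841797)
handle_blue 0.23 [163. 143.] 1418 [[470.0, 158.0, -1.0], [585.0, 172.0, 21.0], [634.0, 193.0, 27.0]]
handle_yellow 0.56 [242. 218.] 1219 [[417.0, 55.0, 40.0], [475.0, 67.0, 56.0], [524.0, 82.0, 59.0]]
   rect ((470.24224853515625, 68.70182800292969), (24.035179138183594, 108.46617889404297), 84.94955444335938)
handle_green 0.52 [292.  92.] 1796 [[594.0, -49.0, 7.0], [640.0, -22.0, 15.0], [679.0, 6.0, 51.0]]
   rect ((636.65380859375, -22.052324295043945), (53.63956832885742, 81.85308837890625), 85.5032958984375)
handle_green 0.51 [399. 218.] 1191 [[401.0, -180.0, 42.0], [458.0, -165.0, 57.0], [507.0, -151.0, 60.0]]
   rect ((453.48236083984375, -165.77708435058594), (23.07345199584961, 108.35407257080078), 82.9310531616211)
cradle_red 0.59 [293.  95.] 1788 [[595.0, -49.0, 8.0], [640.0, -22.0, 15.0], [679.0, 5.0, 51.0]]
   rect ((636.8853759765625, -21.941608428955078), (53.73774719238281, 84.01420593261719), 85.76678466796875)
```

View pics/w0.png

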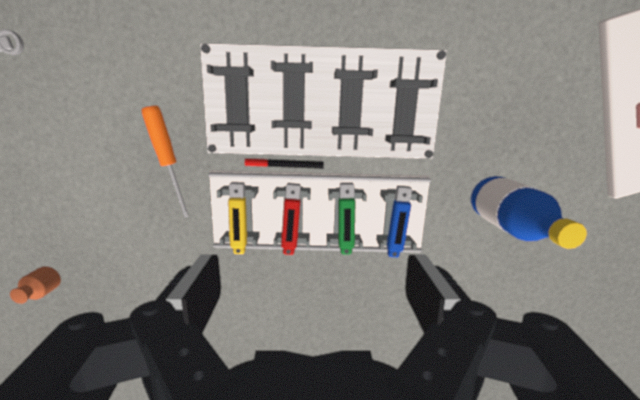

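The wrist view shows everything clearly: handles at columns 238/290/347/399 on row ~220, the steel cradles above at 237/294/352/407 on row ~100, and a marker lying between the two trays at (285,163). Next I'll fit the cradles and handles from depth.

```bash
cat > fit.py <<'E'
from h import *
import sys
f=np.load(sys.argv[1]+'.npz');d=f['d']
p=pts('w',d,np.ones_like(d,bool),f)
def comp(q,lo,name):
    g=((q-[380,-250])/2).astype(int);m=np.zeros((200,250),np.uint8)
    k=(g>=0).all(1)&(g[:,0]<200)&(g[:,1]<250);g=g[k];q=q[k];m[g[:,0],g[:,1]]=1
    m=cv2.morphologyEx(m,cv2.MORPH_CLOSE,np.ones((3,3)))
    n,l,st,c=cv2.connectedComponentsWithStats(m);lab=l[g[:,0],g[:,1]]
    for j in range(1,n):
        s=q[lab==j]
        if len(s)>lo:print(name,len(s),np.round(s.mean(0),1),[np.round(x,1) for x in cv2.minAreaRect(s.astype(np.float32))])
b=(p[:,1]>-230)&(p[:,1]<130)&(p[:,0]>400)
comp(p[b&(p[:,2]>54)&(p[:,2]<66)&(p[:,0]<560)][:,:2],200,'H')
comp(p[b&(p[:,2]>30)&(p[:,2]<55)&(p[:,0]>565)&(p[:,0]<720)][:,:2],30,'S')
E
python3 fit.py w0
```

```text
H 784 [ 450.4 -165.2] [array([ 449.3, -165.6]), array([23.3, 76.6]), np.float64(82.3)]
H 780 [458.9 -89.7] [array([457.4, -89.9]), array([22.2, 77. ]), np.float64(89.0)]
H 786 [462.1  -8.3] [array([460.7,  -8.1]), array([23.7, 77. ]), np.float64(82.1)]
H 773 [467.2  68.5] [array([465.6,  69.2]), array([22.9, 75.7]), np.float64(84.4)]
S 331 [ 572.  -178.4] [array([ 571.7, -178.3]), array([53.9, 10. ]), np.float64(86.0)]
S 317 [ 586.9 -101.2] [array([ 586.7, -101. ]), array([53.7, 10. ]), np.float64(85.8)]
S 311 [600.3 -18.1] [array([600. , -19.2]), array([53.7, 10. ]), np.float64(85.7)]
S 331 [599.6  63.3] [array([599.4,  63.1]), array([54.4, 10.1]), np.float64(85.7)]
S 388 [ 644.8 -185.2] [array([ 645.1, -184.2]), array([54.5, 10. ]), np.float64(85.8)]
S 380 [ 660.  -107.8] [array([ 660.3, -106.8]), array([54. , 10.2]), np.float64(85.5)]
S 384 [673.3 -24.1] [array([673.6, -24.5]), array([53.4, 10.3]), np.float64(85.5)]
S 402 [672.9  57.9] [array([673.1,  57.4]), array([54.4, 10.2]), np.float64(86.0)]
```

Request:
servo_tool([
  {"delta_pos": [-0.12, 0.19, -0.2], "dr": [0, 0, -0.08], "fingers": 0.4},
  {"delta_pos": [-0.25, 0.38, -0.45], "dr": [0, 0, -0.08], "fingers": 0.4},
  {"delta_pos": [-0.37, 0.57, -0.7], "dr": [0, 0, -0.08], "fingers": 0.4},
  {"delta_pos": [-0.5, 0.763, -0.95], "dr": [0, 0, -0.08], "fingers": 0.4},
  {"delta_pos": [-0.5, 0.763, -1], "dr": [0, 0, -0.08], "fingers": 0.4},
])

```text
clock: 3.2
tool_pos: [466.3, 69.1, 356.0]
ee_rot: [0.999, -0.046, -0.002, -0.001]
force: [-0.0, -0.6, -0.4]
opening: 0.6
```

Request:
servo_tool([
  {"delta_pos": [0, 0, -0.2], "dr": [0, 0, 0], "fingers": 0.4},
  {"delta_pos": [0, 0, -0.4], "dr": [0, 0, 0], "fingers": 0.4},
  {"delta_pos": [0, 0, -0.6], "dr": [0, 0, 0], "fingers": 0.4},
  {"delta_pos": [0, 0, -0.6], "dr": [0, 0, 0], "fingers": 0.4},
])

```text
clock: 3.6
tool_pos: [464.9, 68.0, 262.6]
ee_rot: [0.999, -0.047, -0.005, -0.0]
force: [-0.8, -0.2, 0.8]
opening: 0.602
```

```bash
python3 - <<'E'
from h import *
print(bot.state()['ee_rot'],bot.state()['tool_pos'])
im,d=bot.read_camera('wrist');cv2.imwrite('pics/w1.png',im[:,:,::-1])
E
```

```text
[ 9.98902461e-01 -4.65147120e-02 -5.48299365e-03 -4.37515680e-04] [464.89284166  68.0047661  262.61757689]
```

View pics/w1.png

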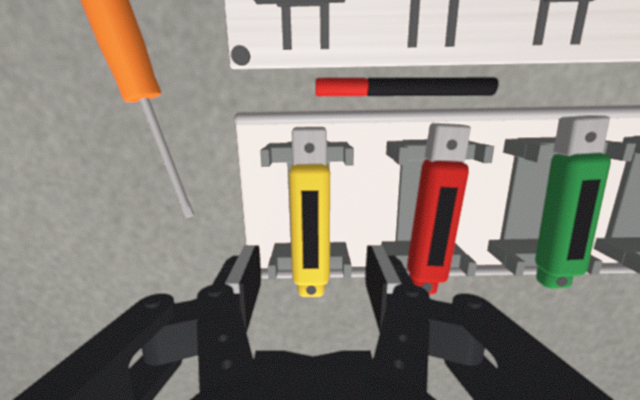

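Yellow sits centred between the open fingers (column 310). The marker and red are clear of them. Descending and gripping.

Request:
servo_tool([
  {"delta_pos": [0.045, 0.005, -0.15], "dr": [0, -0.02, 0], "fingers": 0.4},
  {"delta_pos": [0.045, 0.005, -0.3], "dr": [0, -0.02, 0], "fingers": 0.4},
  {"delta_pos": [0.045, 0.005, -0.42], "dr": [0, -0.02, 0], "fingers": 0.4},
  {"delta_pos": [0.045, 0.005, -0.42], "dr": [0, -0.02, 0], "fingers": 0.4},
])

```text
clock: 4.05
tool_pos: [472.6, 68.7, 201.6]
ee_rot: [0.999, -0.047, 0.0, -0.001]
force: [-0.4, -0.6, 0.4]
opening: 0.599
```

Request:
servo_tool([
  {"delta_pos": [0, 0, 0], "dr": [0, 0, 0], "fingers": 1},
  {"delta_pos": [0, 0, 0], "dr": [0, 0, 0], "fingers": 1},
  {"delta_pos": [0, 0, 0], "dr": [0, 0, 0], "fingers": 1},
  {"delta_pos": [0, 0, 0], "dr": [0, 0, 0], "fingers": 1},
  {"delta_pos": [0, 0, 0], "dr": [0, 0, 0], "fingers": 1},
])

```text
clock: 4.55
tool_pos: [473.5, 68.7, 203.5]
ee_rot: [0.999, -0.047, 0.002, -0.001]
force: [-0.5, -1.3, 6.2]
opening: 0.27
```

Request:
servo_tool([
  {"delta_pos": [0, 0, 0.25], "dr": [0, 0, 0], "fingers": 1},
  {"delta_pos": [0, 0, 0.45], "dr": [0, 0, 0], "fingers": 1},
  {"delta_pos": [0.3, 0, 0.5], "dr": [0, 0, 0.03], "fingers": 1},
  {"delta_pos": [0.6, -0.03, 0.5], "dr": [0, 0, 0.03], "fingers": 1},
  {"delta_pos": [0.9, -0.05, 0.5], "dr": [0, 0, 0.03], "fingers": 1},
])

```text
clock: 5.05
tool_pos: [610.4, 60.6, 280.8]
ee_rot: [0.999, -0.039, 0.003, -0.001]
force: [0.0, -0.3, -1.2]
opening: 0.271
```

Request:
servo_tool([
  {"delta_pos": [0.2, 0, 0], "dr": [0, 0, 0], "fingers": 1},
  {"delta_pos": [0.2, 0, 0], "dr": [0, 0, 0], "fingers": 1},
])

```text
clock: 5.25
tool_pos: [643.7, 59.7, 281.6]
ee_rot: [0.999, -0.04, 0.005, -0.001]
force: [-0.9, 0.2, -1.1]
opening: 0.271
```

```bash
python3 look.py w2 | grep -A1 yellow; python3 fit.py w2; python3 - <<'E'
from cell import bot
s=bot.state();print(s['tool_pos'],s['ee_rot'],s['opening'])
E
```

```text
handle_yellow 0.83 [315. 260.] 10084 [[614.0, 47.0, 124.0], [659.0, 59.0, 135.0], [695.0, 72.0, 137.0]]
   rect ((652.8109741210938, 59.22564697265625), (24.052967071533203, 85.72980499267578), 85.71977996826172)
H 298 [ 484.4 -168. ] [array([ 484.4, -169.7]), array([ 9.4, 24.1]), np.float64(1.1)]
S 964 [ 574.6 -162.4] [array([ 572.7, -168.5]), array([38. , 11.7]), np.float64(86.1)]
S 1628 [ 588.2 -101.3] [array([ 587. , -101.2]), array([55.8, 11.8]), np.float64(85.5)]
S 1421 [601.7 -19.5] [array([600.5, -18.9]), array([54.6, 11.2]), np.float64(85.7)]
S 449 [ 647.9 -158.1] [array([ 646.9, -164.4]), array([17.6, 10.3]), np.float64(85.2)]
S 1690 [ 661.2 -107.1] [array([ 660.6, -106.6]), array([56.4, 10.4]), np.float64(85.6)]
S 1512 [674.3 -25.4] [array([673.7, -24.6]), array([55. , 10.6]), np.float64(85.7)]
S 302 [672.5  35.3] [array([671.7,  36. ]), array([10.7, 10.2]), np.float64(87.3)]
S 269 [675.9  80.1] [array([675.1,  79.7]), array([ 9.6, 10.2]), np.float64(84.2)]
[639.6533119   60.75550452 281.29831565] [ 9.99228179e-01 -3.91217220e-02  3.50698961e-03 -4.88211251e-04] 0.26957407461015176
```

View pics/w2.png

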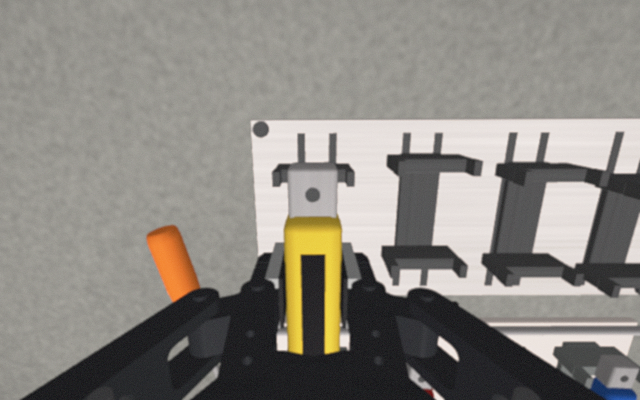

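Yellow is gripped straight, in line with the leftmost steel cradle (handle at column 313, cradle lips at 275 and 345). Lowering it now.

Request:
servo_tool([
  {"delta_pos": [-0.015, 0, -0.25], "dr": [0, 0.01, 0], "fingers": 1},
  {"delta_pos": [-0.015, 0, -0.4], "dr": [0, 0.01, 0], "fingers": 1},
  {"delta_pos": [-0.015, 0, -0.5], "dr": [0, 0.01, 0], "fingers": 1},
  {"delta_pos": [-0.015, 0, -0.51], "dr": [0, 0.01, 0], "fingers": 1},
  {"delta_pos": [-0.015, 0, -0.51], "dr": [0, 0.01, 0], "fingers": 1},
])

```text
clock: 6.05
tool_pos: [637.4, 60.8, 205.1]
ee_rot: [0.999, -0.039, 0.001, -0.0]
force: [-0.1, -0.4, -1.6]
opening: 0.27
```

Request:
servo_tool([
  {"delta_pos": [0, 0, -0.01], "dr": [0, 0, 0], "fingers": 1},
  {"delta_pos": [0, 0, -0.01], "dr": [0, 0, 0], "fingers": 0.4},
  {"delta_pos": [0, 0, -0.01], "dr": [0, 0, 0], "fingers": 0.4},
  {"delta_pos": [0, 0, -0.01], "dr": [0, 0, 0], "fingers": 0.4},
  {"delta_pos": [0, 0, -0.01], "dr": [0, 0, 0], "fingers": 0.4},
])

```text
clock: 6.55
tool_pos: [637.4, 60.8, 203.9]
ee_rot: [0.999, -0.039, 0.001, -0.0]
force: [1.0, -1.1, -0.6]
opening: 0.596
```

Request:
servo_tool([
  {"delta_pos": [0, 0, 0.2], "dr": [0, 0, 0], "fingers": 0.4},
  {"delta_pos": [0, 0, 0.4], "dr": [0, 0, 0], "fingers": 0.4},
  {"delta_pos": [-0.2, 0, 0.6], "dr": [0, 0, 0], "fingers": 0.4},
  {"delta_pos": [-0.5, -0.2, 0.7], "dr": [0, 0, -0.1], "fingers": 0.4},
  {"delta_pos": [-0.7, -0.45, 0.7], "dr": [0, 0, -0.12], "fingers": 0.4},
])

```text
clock: 7.05
tool_pos: [533.9, -2.0, 311.0]
ee_rot: [0.998, -0.069, 0.003, -0.001]
force: [0.4, -1.6, -0.3]
opening: 0.601
```

```bash
python3 - <<'E'
from cell import bot
s=bot.state();print(s['tool_pos'],s['ee_rot'],s['opening'])
E
python3 look.py w3 | grep -A1 -E "yellow|red"; python3 fit.py w3
```

```text
[533.92819071  -2.01405821 310.97798406] [ 9.97600341e-01 -6.91648137e-02  3.00022787e-03 -8.87543729e-04] 0.6010908985412834
handle_red 0.97 [332. 275.] 3343 [[414.0, -24.0, 42.0], [474.0, -9.0, 57.0], [519.0, 6.0, 59.0]]
   rect ((465.0402526855469, -8.64668083190918), (23.907405853271484, 109.16561126708984), 82.31544494628906)
handle_red 0.65 [318.  57.] 5963 [[595.0, -48.0, 12.0], [644.0, -22.0, 15.0], [676.0, 4.0, 50.0]]
   rect ((634.5140380859375, -21.606943130493164), (53.46306228637695, 79.44928741455078), 86.1798095703125)
--
handle_yellow 0.88 [204.  79.] 6124 [[581.0, 47.0, 8.0], [636.0, 59.0, 57.0], [682.0, 88.0, 59.0]]
   rect ((631.2430419921875, 61.1123161315918), (24.898250579833984, 104.67105102539062), 85.86156463623047)
--
cradle_red 0.73 [321.  56.] 6071 [[595.0, -49.0, 12.0], [644.0, -22.0, 15.0], [676.0, 5.0, 50.0]]
   rect ((635.9605712890625, -21.683815002441406), (54.01594161987305, 82.3165283203125), 85.7353515625)
H 2501 [ 452.4 -164.3] [array([ 450.7, -165.4]), array([24.1, 80.3]), np.float64(82.1)]
H 2323 [463.3  -8. ] [array([459. ,  -7.5]), array([23.6, 80.3]), np.float64(81.8)]
H 1583 [473.2 -89.8] [array([469.3, -89.9]), array([23.8, 53.3]), np.float64(87.6)]
S 1336 [ 571.8 -178.9] [array([ 571.5, -178.2]), array([55.6, 10.2]), np.float64(85.7)]
S 1190 [ 586.8 -101.9] [array([ 586.6, -101.2]), array([54.9, 10.1]), np.float64(85.6)]
S 3461 [646.1  54.5] [array([632.8,  52.3]), array([105.4,  55.1]), np.float64(7.6)]
S 1079 [600.  -19.5] [array([599.9, -19. ]), array([54.1, 10. ]), np.float64(85.7)]
S 266 [601.2  85.5] [array([601.3,  82.5]), array([10.6, 16.6]), np.float64(2.6)]
S 1894 [ 644.5 -184. ] [array([ 645.4, -183.8]), array([56.3, 11. ]), np.float64(85.6)]
S 1505 [ 658.8 -105.4] [array([ 660. , -106.7]), array([54.9, 10.4]), np.float64(85.2)]
S 1202 [671.3 -22.7] [array([672.2, -24.3]), array([54. ,  8.8]), np.float64(84.5)]
```

View pics/w3.png

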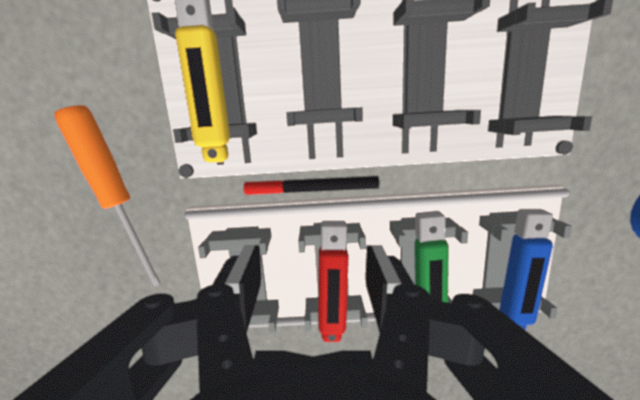

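Yellow lies in its cradle, about 3 mm short along x, which is well inside the limit. Next is red.

Request:
servo_tool([
  {"delta_pos": [-0.25, -0.044, -0.1], "dr": [0, 0.01, 0], "fingers": 0.4},
  {"delta_pos": [-0.45, -0.044, -0.2], "dr": [0, 0.01, 0], "fingers": 0.4},
  {"delta_pos": [-0.45, -0.044, -0.35], "dr": [0, 0.01, 0], "fingers": 0.4},
  {"delta_pos": [-0.45, -0.044, -0.35], "dr": [0, 0.01, 0], "fingers": 0.4},
])

```text
clock: 7.75
tool_pos: [466.9, -8.8, 254.4]
ee_rot: [0.998, -0.069, -0.003, -0.001]
force: [-0.2, 0.3, 1.4]
opening: 0.598
```

Request:
servo_tool([
  {"delta_pos": [0, 0, -0.2], "dr": [0, -0.01, 0], "fingers": 0.4},
  {"delta_pos": [0, 0, -0.35], "dr": [0, -0.01, 0], "fingers": 0.4},
  {"delta_pos": [0, 0, -0.36], "dr": [0, -0.01, 0], "fingers": 0.4},
  {"delta_pos": [0, 0, -0.36], "dr": [0, -0.01, 0], "fingers": 0.4},
])

```text
clock: 8.15
tool_pos: [467.9, -8.2, 200.9]
ee_rot: [0.998, -0.069, -0.001, -0.001]
force: [-0.2, -0.2, 0.2]
opening: 0.601
```

Request:
servo_tool([
  {"delta_pos": [0, 0, 0], "dr": [0, 0, 0], "fingers": 1},
  {"delta_pos": [0, 0, 0], "dr": [0, 0, 0], "fingers": 1},
  {"delta_pos": [0, 0, 0], "dr": [0, 0, 0], "fingers": 1},
  {"delta_pos": [0, 0, 0], "dr": [0, 0, 0], "fingers": 1},
  {"delta_pos": [0, 0, 0], "dr": [0, 0, 0], "fingers": 1},
])

```text
clock: 8.65
tool_pos: [468.8, -7.9, 202.5]
ee_rot: [0.998, -0.068, 0.001, -0.001]
force: [-0.1, 0.6, 5.8]
opening: 0.267
```

Request:
servo_tool([
  {"delta_pos": [0, 0, 0.25], "dr": [0, 0, 0], "fingers": 1},
  {"delta_pos": [0, 0, 0.45], "dr": [0, 0, 0], "fingers": 1},
  {"delta_pos": [0.3, -0.03, 0.5], "dr": [0, 0, 0.05], "fingers": 1},
  {"delta_pos": [0.6, -0.06, 0.5], "dr": [0, 0, 0.12], "fingers": 1},
  {"delta_pos": [0.9, -0.09, 0.5], "dr": [0, 0, 0.12], "fingers": 1},
])

```text
clock: 9.15
tool_pos: [605.6, -21.9, 279.4]
ee_rot: [0.999, -0.037, 0.002, -0.001]
force: [0.6, 0.2, -1.0]
opening: 0.271
```

Request:
servo_tool([
  {"delta_pos": [0.2, 0, 0], "dr": [0, 0, 0], "fingers": 1},
  {"delta_pos": [0.2, 0, 0], "dr": [0, 0, 0], "fingers": 1},
  {"delta_pos": [0.2, 0, 0], "dr": [0, 0, 0], "fingers": 1},
])

```text
clock: 9.45
tool_pos: [635.8, -21.8, 279.3]
ee_rot: [0.999, -0.037, 0.002, -0.001]
force: [-1.1, -0.1, -0.8]
opening: 0.268
```

Request:
servo_tool([
  {"delta_pos": [0.03, 0, -0.25], "dr": [0, 0, 0], "fingers": 1},
  {"delta_pos": [0.03, 0, -0.4], "dr": [0, 0, 0], "fingers": 1},
  {"delta_pos": [0.03, 0, -0.5], "dr": [0, 0, 0], "fingers": 1},
  {"delta_pos": [0.03, 0, -0.51], "dr": [0, 0, 0], "fingers": 1},
  {"delta_pos": [0.03, 0, -0.51], "dr": [0, 0, 0], "fingers": 1},
])

```text
clock: 9.95
tool_pos: [640.0, -21.8, 203.3]
ee_rot: [0.999, -0.037, 0.002, -0.001]
force: [0.1, -0.7, -0.7]
opening: 0.271
```

Request:
servo_tool([
  {"delta_pos": [0, 0, -0.005], "dr": [0, 0, 0], "fingers": 0.4},
  {"delta_pos": [0, 0, -0.005], "dr": [0, 0, 0], "fingers": 0.4},
  {"delta_pos": [0, 0, -0.005], "dr": [0, 0, 0], "fingers": 0.4},
  {"delta_pos": [0, 0, -0.005], "dr": [0, 0, 0], "fingers": 0.4},
])

```text
clock: 10.35
tool_pos: [640.0, -21.8, 202.8]
ee_rot: [0.999, -0.037, 0.002, -0.001]
force: [-0.5, 0.6, -0.6]
opening: 0.599
```

Request:
servo_tool([
  {"delta_pos": [0, 0, 0.2], "dr": [0, 0, 0], "fingers": 0.4},
  {"delta_pos": [0, 0, 0.4], "dr": [0, 0, 0], "fingers": 0.4},
  {"delta_pos": [-0.2, 0, 0.6], "dr": [0, 0, 0.03], "fingers": 0.4},
  {"delta_pos": [-0.5, -0.2, 0.7], "dr": [0, 0, 0.08], "fingers": 0.4},
  {"delta_pos": [-0.7, -0.42, 0.7], "dr": [0, 0, 0.08], "fingers": 0.4},
])

```text
clock: 10.85
tool_pos: [534.7, -83.0, 310.1]
ee_rot: [1.0, -0.013, 0.004, -0.001]
force: [0.6, -1.5, -1.0]
opening: 0.601
```

```bash
python3 - <<'E'
from cell import bot
s=bot.state();print(s['tool_pos'],s['ee_rot'],s['opening'])
E
python3 look.py w4 ; python3 fit.py w4
```

```text
[534.69616494 -82.99239781 310.14340675] [ 0.99990326 -0.01320178  0.00423322 -0.00112759] 0.6008695138945737
handle_red 0.75 [218.  69.] 5457 [[583.0, -35.0, 44.0], [633.0, -23.0, 57.0], [675.0, -10.0, 60.0]]
   rect ((629.0778198242188, -20.777673721313477), (24.769134521484375, 96.74729919433594), 85.63034057617188)
handle_blue 0.87 [422. 258.] 1565 [[462.0, -182.0, 40.0], [488.0, -170.0, 52.0], [508.0, -158.0, 60.0]]
   rect ((509.7959899902344, -160.15318298339844), (103.84415435791016, 34.44817352294922), 29.683195114135742)
handle_yellow 0.69 [101.  77.] 6620 [[581.0, 47.0, 41.0], [634.0, 56.0, 56.0], [678.0, 72.0, 59.0]]
   rect ((629.325927734375, 60.4588623046875), (24.331228256225586, 100.72237396240234), 85.85282135009766)
handle_green 0.88 [323. 287.] 3387 [[408.0, -103.0, 8.0], [471.0, -90.0, 57.0], [516.0, -78.0, 59.0]]
   rect ((461.3599548339844, -90.37251281738281), (23.491680145263672, 109.6403579711914), 88.42854309082031)
cradle_red 0.94 [243.  52.] 3016 [[594.0, -52.0, 9.0], [651.0, -33.0, 32.0], [679.0, 7.0, 51.0]]
   rect ((636.9061279296875, -21.8574428558349
[... 430 characters left out ...]
oat64(83.3)]
S 1151 [ 571.9 -179.1] [array([ 571.5, -178.4]), array([54.9, 10.2]), np.float64(85.7)]
S 1075 [ 586.9 -101.8] [array([ 586.6, -101.1]), array([54. , 10.1]), np.float64(85.7)]
S 3856 [636.7  49.2] [array([629.6,  51.2]), array([ 39.2, 103.5]), np.float64(87.1)]
S 3088 [637.4 -25.3] [array([630.1, -21.2]), array([54.6, 99.4]), np.float64(85.7)]
S 232 [601.2  86.3] [array([601.3,  87.2]), array([ 6.9, 10.2]), np.float64(81.6)]
S 1575 [ 644.5 -184.6] [array([ 645.2, -183.9]), array([54.6, 10.4]), np.float64(85.7)]
S 1564 [ 659.5 -107.2] [array([ 660.2, -106.6]), array([53.9, 10.7]), np.float64(85.6)]
S 423 [674.6  80.4] [array([674.8,  81.1]), array([ 8.6, 10.7]), np.float64(87.5)]
```

View pics/w4.png

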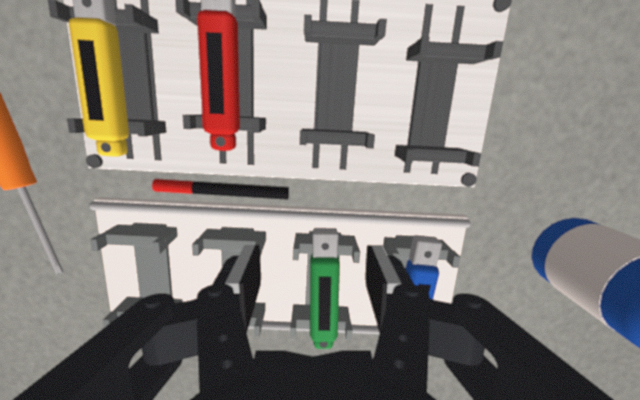

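Red and yellow are seated in their cradles. Green is centred between the fingers at column 323, so I go for it next.

Request:
servo_tool([
  {"delta_pos": [-0.25, -0.05, -0.1], "dr": [0, 0.01, 0], "fingers": 0.4},
  {"delta_pos": [-0.475, -0.05, -0.2], "dr": [0, 0.01, 0], "fingers": 0.4},
  {"delta_pos": [-0.475, -0.05, -0.35], "dr": [0, 0.01, 0], "fingers": 0.4},
  {"delta_pos": [-0.475, -0.05, -0.35], "dr": [0, 0.01, 0], "fingers": 0.4},
])

```text
clock: 11.55
tool_pos: [463.6, -90.4, 253.4]
ee_rot: [1.0, -0.015, -0.002, -0.002]
force: [0.5, 0.3, 0.8]
opening: 0.6
```

Request:
servo_tool([
  {"delta_pos": [0, 0, -0.2], "dr": [0, -0.01, 0], "fingers": 0.4},
  {"delta_pos": [0, 0, -0.34], "dr": [0, -0.01, 0], "fingers": 0.4},
  {"delta_pos": [0, 0, -0.35], "dr": [0, -0.01, 0], "fingers": 0.4},
  {"delta_pos": [0, 0, -0.35], "dr": [0, -0.01, 0], "fingers": 0.4},
])

```text
clock: 11.95
tool_pos: [464.6, -89.8, 201.5]
ee_rot: [1.0, -0.014, 0.001, -0.002]
force: [0.5, -0.1, 0.9]
opening: 0.597
```

Request:
servo_tool([
  {"delta_pos": [0, 0, 0], "dr": [0, 0, 0], "fingers": 1},
  {"delta_pos": [0, 0, 0], "dr": [0, 0, 0], "fingers": 1},
  {"delta_pos": [0, 0, 0], "dr": [0, 0, 0], "fingers": 1},
  {"delta_pos": [0, 0, 0], "dr": [0, 0, 0], "fingers": 1},
  {"delta_pos": [0, 0, 0], "dr": [0, 0, 0], "fingers": 1},
])

```text
clock: 12.45
tool_pos: [465.6, -89.7, 203.1]
ee_rot: [1.0, -0.014, 0.002, -0.002]
force: [-1.0, 0.5, 6.1]
opening: 0.275
```

Request:
servo_tool([
  {"delta_pos": [0, 0, 0.25], "dr": [0, 0, 0], "fingers": 1},
  {"delta_pos": [0, 0, 0.45], "dr": [0, 0, 0], "fingers": 1},
  {"delta_pos": [0.3, -0.03, 0.5], "dr": [0, 0, -0.05], "fingers": 1},
  {"delta_pos": [0.6, -0.06, 0.5], "dr": [0, 0, -0.09], "fingers": 1},
  {"delta_pos": [0.9, -0.09, 0.5], "dr": [0, 0, -0.09], "fingers": 1},
])

```text
clock: 12.95
tool_pos: [602.3, -103.7, 279.8]
ee_rot: [0.999, -0.038, 0.004, -0.001]
force: [0.1, 0.2, -1.2]
opening: 0.266
```

Request:
servo_tool([
  {"delta_pos": [0.17, 0, 0], "dr": [0, 0, 0], "fingers": 1},
  {"delta_pos": [0.17, 0, 0], "dr": [0, 0, 0], "fingers": 1},
  {"delta_pos": [0.17, 0, 0], "dr": [0, 0, 0], "fingers": 1},
])

```text
clock: 13.25
tool_pos: [627.8, -103.5, 279.7]
ee_rot: [0.999, -0.038, 0.003, -0.002]
force: [-0.7, 0.1, -1.6]
opening: 0.272
```

Request:
servo_tool([
  {"delta_pos": [0, 0, -0.25], "dr": [0, 0, 0], "fingers": 1},
  {"delta_pos": [0, 0, -0.4], "dr": [0, 0, 0], "fingers": 1},
  {"delta_pos": [0, 0, -0.5], "dr": [0, 0, 0], "fingers": 1},
  {"delta_pos": [0, 0, -0.51], "dr": [0, 0, 0], "fingers": 1},
  {"delta_pos": [0, 0, -0.51], "dr": [0, 0, 0], "fingers": 1},
])

```text
clock: 13.75
tool_pos: [627.5, -103.6, 203.7]
ee_rot: [0.999, -0.038, 0.003, -0.001]
force: [-0.2, -0.1, -2.0]
opening: 0.273
```

Request:
servo_tool([
  {"delta_pos": [0, 0, -0.003], "dr": [0, 0, 0], "fingers": 0.4},
  {"delta_pos": [0, 0, -0.003], "dr": [0, 0, 0], "fingers": 0.4},
  {"delta_pos": [0, 0, -0.003], "dr": [0, 0, 0], "fingers": 0.4},
  {"delta_pos": [0, 0, -0.003], "dr": [0, 0, 0], "fingers": 0.4},
])

```text
clock: 14.15
tool_pos: [627.6, -103.6, 203.5]
ee_rot: [0.999, -0.038, 0.004, -0.001]
force: [-0.3, -0.4, 0.1]
opening: 0.597
```

Request:
servo_tool([
  {"delta_pos": [0, 0, 0.2], "dr": [0, 0, 0], "fingers": 0.4},
  {"delta_pos": [0, 0, 0.4], "dr": [0, 0, 0], "fingers": 0.4},
  {"delta_pos": [-0.2, 0, 0.6], "dr": [0, 0, -0.05], "fingers": 0.4},
  {"delta_pos": [-0.5, -0.2, 0.7], "dr": [0, 0, -0.11], "fingers": 0.4},
  {"delta_pos": [-0.7, -0.37, 0.7], "dr": [0, 0, -0.11], "fingers": 0.4},
])

```text
clock: 14.65
tool_pos: [522.1, -158.6, 310.9]
ee_rot: [0.998, -0.066, 0.005, -0.001]
force: [0.3, -1.4, -0.6]
opening: 0.604
```

```bash
python3 - <<'E'
from cell import bot
s=bot.state();print(s['tool_pos'],s['ee_rot'],s['opening'])
E
python3 look.py w5 | grep -A1 handle; python3 fit.py w5|grep H
```

```text
[ 522.06547179 -158.61100193  310.91473143] [ 9.97798079e-01 -6.60914620e-02  5.47265517e-03 -9.80562313e-04] 0.6040575724826089
handle_red 0.63 [94. 72.] 6810 [[583.0, -35.0, 40.0], [636.0, -26.0, 56.0], [681.0, -10.0, 59.0]]
   rect ((631.7639770507812, -21.946285247802734), (24.430866241455078, 102.24151611328125), 86.1444320678711)
handle_blue 0.9 [332. 280.] 3329 [[402.0, -181.0, 44.0], [462.0, -167.0, 57.0], [507.0, -152.0, 59.0]]
   rect ((452.8362731933594, -166.75308227539062), (24.070049285888672, 109.78720092773438), 81.89549255371094)
handle_blue 0.62 [126.  66.] 4522 [[594.0, -52.0, 9.0], [647.0, -31.0, 15.0], [679.0, 6.0, 51.0]]
   rect ((637.050048828125, -22.051128387451172), (55.75505828857422, 83.86068725585938), 85.69699096679688)
handle_yellow 0.78 [ 10. 142.] 1624 [[579.0, 48.0, 39.0], [602.0, 52.0, 48.0], [645.0, 66.0, 56.0]]
   rect ((602.7576293945312, 53.78187942504883), (11.974802017211914, 54.258995056152344), 68.42643737792969)
handle_green 0.93 [213.  80.] 5932 [[571.0, -117.0, 8.0], [625.0, -105.0, 57.0], [670.0, -77.0, 59.0]]
   rect ((619.9004516601562, -102.7946548461914), (24.654356002807617, 103.28948211669922), 85.4951171875)
H 2319 [ 451.6 -166.1] [array([ 448.8, -166. ]), array([23.6, 76.6]), np.float64(82.1)]
```

View pics/w5.png

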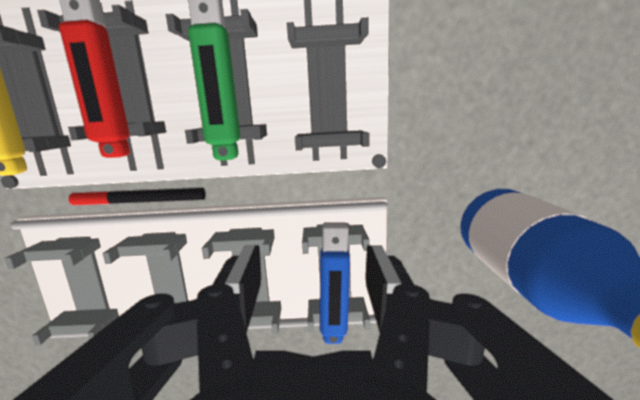

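Green is seated (its rear end puts the centre about 2 mm short). Blue is centred between the fingers at column 333, and the bottle is well to the right.

Request:
servo_tool([
  {"delta_pos": [-0.25, -0.053, -0.1], "dr": [0, 0.01, 0], "fingers": 0.4},
  {"delta_pos": [-0.445, -0.053, -0.2], "dr": [0, 0.01, -0.01], "fingers": 0.4},
  {"delta_pos": [-0.445, -0.053, -0.35], "dr": [0, 0.01, -0.01], "fingers": 0.4},
  {"delta_pos": [-0.445, -0.053, -0.35], "dr": [0, 0.01, -0.01], "fingers": 0.4},
])

```text
clock: 15.35
tool_pos: [455.7, -165.2, 253.9]
ee_rot: [0.998, -0.068, -0.001, -0.002]
force: [-0.3, -0.3, 0.3]
opening: 0.6
```

Request:
servo_tool([
  {"delta_pos": [0, -0.01, -0.2], "dr": [0, -0.01, 0], "fingers": 0.4},
  {"delta_pos": [0, -0.01, -0.34], "dr": [0, -0.01, 0], "fingers": 0.4},
  {"delta_pos": [0, -0.01, -0.355], "dr": [0, -0.01, 0], "fingers": 0.4},
  {"delta_pos": [0, -0.01, -0.355], "dr": [0, -0.01, 0], "fingers": 0.4},
])

```text
clock: 15.75
tool_pos: [456.7, -166.2, 201.1]
ee_rot: [0.998, -0.067, 0.002, -0.003]
force: [0.9, -0.5, 0.4]
opening: 0.601
```

Request:
servo_tool([
  {"delta_pos": [0, 0, 0], "dr": [0, 0, 0], "fingers": 1},
  {"delta_pos": [0, 0, 0], "dr": [0, 0, 0], "fingers": 1},
  {"delta_pos": [0, 0, 0], "dr": [0, 0, 0], "fingers": 1},
  {"delta_pos": [0, 0, 0], "dr": [0, 0, 0], "fingers": 1},
  {"delta_pos": [0, 0, 0], "dr": [0, 0, 0], "fingers": 1},
])

```text
clock: 16.25
tool_pos: [457.7, -166.2, 202.8]
ee_rot: [0.998, -0.067, 0.003, -0.002]
force: [0.3, 1.4, 5.8]
opening: 0.27
```

Request:
servo_tool([
  {"delta_pos": [0, 0, 0.25], "dr": [0, 0, 0], "fingers": 1},
  {"delta_pos": [0, 0, 0.45], "dr": [0, 0, 0], "fingers": 1},
  {"delta_pos": [0.3, -0.03, 0.5], "dr": [0, 0, 0.05], "fingers": 1},
  {"delta_pos": [0.6, -0.06, 0.5], "dr": [0, 0, 0.11], "fingers": 1},
  {"delta_pos": [0.9, -0.1, 0.5], "dr": [0, 0, 0.11], "fingers": 1},
])

```text
clock: 16.75
tool_pos: [594.3, -181.4, 279.4]
ee_rot: [0.999, -0.038, 0.004, -0.002]
force: [1.0, -0.2, -2.2]
opening: 0.27
```

Request:
servo_tool([
  {"delta_pos": [0.13, 0, 0], "dr": [0, 0, 0], "fingers": 1},
  {"delta_pos": [0.13, 0, 0], "dr": [0, 0, 0], "fingers": 1},
  {"delta_pos": [0.13, 0, 0], "dr": [0, 0, 0], "fingers": 1},
])

```text
clock: 17.05
tool_pos: [613.8, -181.2, 279.3]
ee_rot: [0.999, -0.038, 0.004, -0.002]
force: [0.3, 0.2, -2.0]
opening: 0.271
```

Request:
servo_tool([
  {"delta_pos": [0, 0, -0.25], "dr": [0, 0, 0], "fingers": 1},
  {"delta_pos": [0, 0, -0.4], "dr": [0, 0, 0], "fingers": 1},
  {"delta_pos": [0, 0, -0.5], "dr": [0, 0, 0], "fingers": 1},
  {"delta_pos": [0, 0, -0.51], "dr": [0, 0, 0], "fingers": 1},
  {"delta_pos": [0, 0, -0.51], "dr": [0, 0, 0], "fingers": 1},
])

```text
clock: 17.55
tool_pos: [613.4, -181.4, 203.2]
ee_rot: [0.999, -0.038, 0.004, -0.002]
force: [0.7, 0.3, -1.4]
opening: 0.271
```

Request:
servo_tool([
  {"delta_pos": [0, 0, -0.003], "dr": [0, 0, 0], "fingers": 0.4},
  {"delta_pos": [0, 0, -0.003], "dr": [0, 0, 0], "fingers": 0.4},
  {"delta_pos": [0, 0, -0.003], "dr": [0, 0, 0], "fingers": 0.4},
  {"delta_pos": [0, 0, -0.003], "dr": [0, 0, 0], "fingers": 0.4},
])

```text
clock: 17.95
tool_pos: [613.5, -181.5, 203.1]
ee_rot: [0.999, -0.038, 0.004, -0.002]
force: [0.3, 0.9, -0.2]
opening: 0.601
```

Request:
servo_tool([
  {"delta_pos": [0, 0, 0.2], "dr": [0, 0, 0], "fingers": 0.4},
  {"delta_pos": [0, 0, 0.4], "dr": [0, 0, 0], "fingers": 0.4},
  {"delta_pos": [-0.2, 0.2, 0.6], "dr": [0, 0, 0], "fingers": 0.4},
  {"delta_pos": [-0.4, 0.5, 0.8], "dr": [0, 0, 0], "fingers": 0.4},
  {"delta_pos": [-0.5, 0.8, 1], "dr": [0, 0, 0], "fingers": 0.4},
])

```text
clock: 18.45
tool_pos: [543.1, -76.6, 343.6]
ee_rot: [0.999, -0.039, 0.004, -0.002]
force: [1.4, 0.1, -0.1]
opening: 0.599
```

Request:
servo_tool([
  {"delta_pos": [0, 0.05, 0.3], "dr": [0, 0, 0], "fingers": 0.4},
  {"delta_pos": [0, 0.05, 0.6], "dr": [0, 0, 0], "fingers": 0.4},
  {"delta_pos": [0, 0.05, 0.8], "dr": [0, 0, 0], "fingers": 0.4},
  {"delta_pos": [0, 0.05, 0.8], "dr": [0, 0, 0], "fingers": 0.4},
])

```text
clock: 18.85
tool_pos: [543.6, -68.6, 468.8]
ee_rot: [0.999, -0.039, 0.008, -0.001]
force: [0.2, 0.7, -1.1]
opening: 0.601
```

```bash
python3 look.py w6 | grep -A1 handle; sed 's/p\[:,0\]<560/p[:,0]<720/' fit.py > fit2.py; python3 fit2.py w6|grep H
```

```text
handle_red 0.68 [268.  93.] 1926 [[583.0, -35.0, 42.0], [638.0, -23.0, 57.0], [689.0, -9.0, 60.0]]
   rect ((635.9710693359375, -21.480287551879883), (24.224788665771484, 108.442626953125), 85.84219360351562)
handle_blue 0.85 [402. 108.] 2081 [[554.0, -205.0, 8.0], [611.0, -179.0, 57.0], [662.0, -167.0, 60.0]]
   rect ((608.2744140625, -180.5900421142578), (24.56425666809082, 109.70301055908203), 86.05744934082031)
handle_yellow 0.56 [199. 106.] 2078 [[581.0, 47.0, 41.0], [637.0, 58.0, 56.0], [687.0, 72.0, 60.0]]
   rect ((633.9082641601562, 60.82836151123047), (24.395309448242188, 108.6409912109375), 85.54557037353516)
handle_yellow 0.16 [339. 103.] 1832 [[571.0, -115.0, 49.0], [626.0, -103.0, 57.0], [676.0, -90.0, 60.0]]
   rect ((623.498291015625, -102.92034149169922), (23.9904842376709, 108.02741241455078), 85.43202209472656)
handle_green 0.8 [338. 102.] 1862 [[571.0, -115.0, 49.0], [626.0, -103.0, 57.0], [676.0, -90.0, 60.0]]
   rect ((623.53125, -103.03620910644531), (24.011554718017578, 108.14948272705078), 85.740478515625)
H 1313 [ 605.4 -179.5] [array([ 604.4, -180.1]), array([23.8, 76.1]), np.float64(86.0)]
H 1326 [ 619.8 -102.4] [array([ 617.2, -102.4]), array([23.7, 79.9]), np.float64(86.2)]
H 1309 [630.5  60.2] [array([629.3,  60.9]), array([23.8, 76.6]), np.float64(85.5)]
H 1341 [632.5 -21.6] [array([631.3, -21.3]), array([23.5, 76.7]), np.float64(85.2)]
```

View pics/w6.png

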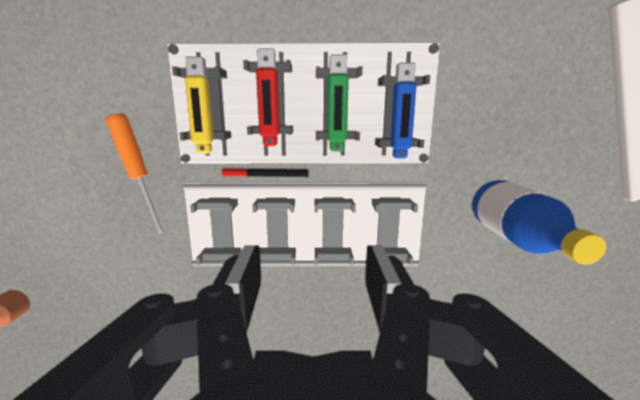

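All four handles are seated within about 3 mm of their cradle centres. They are level (tops at z ≈ 58–60) and in the right order, and the gripper is clear of everything. I'm handing in.

```bash
python3 -c "
from cell import bot
print(bot.hand_in())"
```

```text
the job is handed in; nothing more can be done
None
```

I moved all four handles to the steel cradles in their original order, left to right: yellow, red, green, blue. I handed the job in at about 19 s of the 88 s allowed; the hand-in reports no verdict.

- **Placement:** a final look with the wrist camera put each handle's centre within about 3 mm of its cradle's, against a limit of 15 mm. Yellow was the furthest off, at 2–3 mm; the other three were within about 1 mm.
- **Lie:** all four point along their cradles to within about 1°. Their tops are at about 58–60 mm, which fits lying flat on the saddles.
- **Surroundings:** the bottle and screwdriver look undisturbed in the final picture, though I did not measure them again. The gripper ended open and well clear.
- **Detection errors:** the networks sometimes gave a handle's name to a cradle or to another handle. I settled those cases from the pictures and the depth fits. None of the final checks failed.

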